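# Wedge the sagging board tray level

## Task

The circuit-board tray on the test stand sags at its front edge. Take the thicker of the two metal wedges, set it flat on the bench with its thin end at the middle of the tray's front lip, and push it gently under the lip until the tray is level and firmly pinched up against its upper stops, so that it cannot rattle, without forcing it. Raise the tray with the wedge alone, let go of the wedge leaving it there, and leave the other things on the bench where they are.

Things in the scene. Friction and masses are not known exactly. Their poses are not given: they have to be found in the camera images.
- stand: test stand fixed to the bench; origin 4 mm above the bench, under the middle of the tray's lip. x points from the lip to the tray's hinge, away from the robot: the way to push the wedge; y runs along the lip. Pairs of aluminium posts at y = -112 and 112 mm, x = 10 and 168 mm, 14 mm wide, tops 43 mm up; between them under the tray is bare bench
- tray: aluminium plate 170 x 190 x 6 mm with a green circuit board (17 mm above it), 0.45 kg or so, hinged at its far edge. Origin on the hinge axis, 165 mm beyond the lip, 27 mm above the stand's origin; z square to the plate. It starts sagging 0.07 rad (front low), swings freely, falls back unless supported, and is level exactly when it meets its rigid upper stops
- tray_edge (a point): middle of the underside of the tray's plate near its front edge (the plate reaches 5 mm further forward), above the lip: a steel bar 10 mm thick, 80 mm long along y, fixed rigidly here by setting screws. The bar's lowest line is 6 to 10 mm lower than this point, set differently each time and not measured: 18 to 22 mm above the bench when level, 6.5 to 10.5 when sagging. Axes as the tray's
- wedge: the thicker wedge: dark-anodised aluminium, 120 long (x), 30 wide (y), 26 mm high, about 0.16 kg. Origin the centre of its underside, x to the thin end. From x = -60 to -20 mm a flat-topped block to grip by its sides; then the top slopes evenly down to 2 mm at x = 60 mm. Friction about 0.6: it stays where pushed
- wedge_nose (a point): middle of the lower edge of the thicker wedge's thin end, axes as the wedge's. Feel: the push along the bench is 2 to 8 N while the tray rises; once the tray meets its stops it climbs steeply. Stop at about 13 N (a firm pinch); from 20 N of pinch between wedge and tray (a push of 20 N or somewhat more) the stand is strained. Pressing the wedge down on the bench adds friction and hides the feel
- thin_wedge: the thinner wedge, a bystander: same length and width but only 12 mm high, too low for this tray, same dark metal. Origin the centre of its underside, x to the thin end
- multimeter: bystander: orange handheld meter lying face up, 165 x 80 x 37 mm, origin the centre of its underside
- spool: bystander: grey wire spool standing on its end, 52 mm diameter, 36 mm high, origin the centre of its underside
There are look-alikes about, which are no part of the job. Leave any turquoise look-alike of the wedge alone.

How it is judged:
On the way, in this order (a step that is already met when the one before it is completed fails the run):
1. the wedge lies flat on the bench with its thin end under the still sagging lip (x of wedge_nose in the frame of tray_edge above 0 m and angle between tray's own z axis and vertical above 0.015 rad and angle between wedge's own z axis and vertical below 0.06 rad and height (world z) of wedge below 0.004 m and y of wedge_nose in the frame of tray_edge between -0.03 and 0.03 m), for 0.1 s.
2. the wedge has raised the tray level (angle between tray's own z axis and vertical below 0.008 rad and contact force between wedge and tray above 1 N), for 0.1 s.
At the end, for the whole second after the job is handed in: The tray is level within 0.006 rad and held up by the thicker wedge, pinched with more than 6 N between wedge and tray; the wedge lies flat on the bench (within 0.03 rad), its middle within 20 mm of the middle of the lip and pointing straight in within 0.2 rad, at rest and released (angle between tray's own z axis and vertical below 0.006 rad and contact force between wedge and tray above 6 N and y of wedge in the frame of stand between -0.02 and 0.02 m and angle between the x axis of wedge and the x axis of stand, either way round below 0.2 rad and angle between wedge's own z axis and vertical below 0.03 rad and linear speed of wedge below 0.01 m/s and contact force between the arm and wedge below 0.1 N); the robot touches nothing.
It fails at once if the wedge is forced: more than 20 N between wedge and tray (contact force between wedge and tray above 20 N).
It fails at once if the tray is pushed or lifted by the robot itself (more than 3 N) (contact force between any of the arm, the fingers and tray above 3 N).
It fails at once if a bystander is moved more than 30 mm (distance of any of thin_wedge, multimeter, spool from where it was at the start of the episode above 0.03 m).
It also fails if it takes over 61 s, if anything falls off the work surface, if the arm or the gripper's body presses on something with over 40 N, if the wrist force passes 120 N, or if a joint passes its speed limit or range.

## Robot

A 6-joint arm with a two-finger parallel gripper is mounted at the origin on the work surface. World frame = base frame: x ahead of the robot, y to its left, z up, the work surface at z = 0. Lengths are in m, angles in rad, forces in N, time in s.
With the tool pointing down it reaches from about 0.375 to 0.75 m from the base axis. Payload 9 kg.
Tool frame: the origin (TCP) lies on the centre line of the jaws, within the pads' length; the fingertips stand 8 mm ahead of it and the grasp point (between the pads) lies 11 mm behind it; z points along the fingers, y is the direction in which the jaws open and shut (so a half turn about z gives the same grasp; the last joint's range is limited). The gripper opens to 85 mm and grips with 20 to 120 N. Pads are 22 mm wide; open, the fingers measure 114 mm over their backs; the gripper's body (76 mm by 85 mm) begins 54 mm behind the grasp point. The pads swing forward as they close: fully open they stand 13 mm farther back than shut.
Start: joints at [-1.47, 0.104, 0.097, 1.564, 0, 1.353], TCP at [0.188, -0.57, 0.239] pointing down, gripper open.
Joint ranges: [-2.99, 2.99], [-0.84, 1.86], [-1.1, 1.16], [-1.84, 2.11], [-1.51, 1.56], [-3.14, 3.14]. Speed limits (rad/s): [2.22, 2.22, 2.57, 3.14, 3.14, 3.14].

## Interface

Orientations are given as a rotation vector (axis times angle).
In Python, from rig import telemetry, camera, order gives the robot as it stands. The module is installed in compiled form; this text tells all that it offers.
- The arm moves only by the tool carry_out, never from a script. Its argument "series" is text: rows parted by semicolons, each of 7 numbers parted by spaces: the turn, a rotation vector about the tool's x, y, z in rad, then the shift along the tool's x, y, z in m, then the opening in per cent of the stroke, from 0 (shut) to 100 (fully open). In form: rx ry rz tx ty tz grip; .... A call has 1 to 5 rows; each row is the pose to reach, as a shift and turn from the pose commanded when the call began, along the tool's axes at that moment; what a row does not reach only later rows make up. A row lasts 1/8 s, in which the tool goes at most 62.5 mm and 10.7 degrees, less where a joint would pass 70% of its speed; a pose out of reach is approached as far as the arm can. A call with a gripper value outside its range is refused whole. The fingers move at their own pace and stop on an object; "force" is the grip in N (left out, the last holds). Time passes only in rows, so rows that repeat a pose let the fingers close. It gives the time, the measured TCP pose, the force and the opening at its end, in the units of the state.
- telemetry.observe(): the state, without advancing time (a new reading comes with each control period).
- camera(name): name is "side" or "top" or "wrist"; returns a dict with "pixels" (420x560x3 uint8, red, green, blue), "fx", "fy", "cx", "cy" (pixels), "dist_coeffs" ([k1, k2, p1, p2, k3] as OpenCV has them; the pictures are not rectified), "R" (3x3) and "t" (3): a world point X has camera coordinates R X + t; the wrist camera has in their place "T_tool_cam" (4x4, takes a point from camera to tool coordinates, whose origin is the TCP and whose axes are the flange's). Camera axes: x right, y down, z forward; pixel columns grow to the right and rows downward; lengths in m; the calibration is good to about 2 mm. A picture is of the moment at which its call begins: read the wrist's pose just before it. There is no depth.
- order.close_job(): hands the job in, once; it reports no verdict.
The state is a dict: "time_s": time; "q": joint angles; "joint_vel": joint speeds; "tau": joint torques, N m; "tcp_pos": TCP position; "eef_rot": TCP orientation; "contact_force": force on the tool from outside, world axes, zero at the start; "wrist_torque": the same for the moment, N m; "grip_width": finger opening in m.
Only numpy, scipy, OpenCV 4.12 (cv2) and the standard library are available. Lean on these libraries where they do the work, as an engineer would, in place of code of your own. Each camera call takes 0.05 s, during which the arm holds its last target. There are 200 camera calls.

## Working session

There is one attempt and no reset: what is moved stays moved. The work goes in short steps, Python scripts to look and compute and a tool call to move; the robot and the scene stay as the last step left them, time stands still between calls to the robot, and variables do not carry over. Pictures are saved under pics/ and viewed, about 8 in all and at most 12, crops included, and the job is handed in when it is done.

Besides the shell and the picture viewer there is one more tool, called as a command line: name --argument value ..., lists and objects as JSON in quotes. carry_out: Moves the arm, as the interface text tells. Its arguments: {"type":"object","properties":{"series":{"type":"string"},"force":{"type":"number"}},"required":["series"]}

```bash
mkdir -p pics; cat > h.py <<'E'
import numpy as np, cv2
from rig import telemetry, camera, order
def save(name, fn):
    s=telemetry.observe(); c=camera(name); cv2.imwrite('pics/'+fn+'.png', c['pixels'][:,:,::-1])
    import pickle; pickle.dump((s,c),open('pics/'+fn+'.pkl','wb')); return s,c
def load(fn):
    import pickle; return pickle.load(open('pics/'+fn+'.pkl','rb'))
def pose(s,c):
    if 'R' in c: return np.array(c['R']),np.array(c['t'])
    T=np.eye(4); T[:3,:3]=cv2.Rodrigues(np.array(s['eef_rot'],float))[0]; T[:3,3]=s['tcp_pos']
    M=np.linalg.inv(T@np.array(c['T_tool_cam'])); return M[:3,:3],M[:3,3]
def K(c): return np.array([[c['fx'],0,c['cx']],[0,c['fy'],c['cy']],[0,0,1.]])
def toplane(s,c,px,z):
    R,t=pose(s,c); u=cv2.undistortPoints(np.array(px,float).reshape(-1,1,2),K(c),np.array(c['dist_coeffs'],float)).reshape(-1,2)
    d=np.c_[u,np.ones(len(u))]@R; o=-R.T@t
    z=np.broadcast_to(z,len(u)); return o+d*((z-o[2])/d[:,2])[:,None]
def proj(s,c,X):
    R,t=pose(s,c); return cv2.projectPoints(np.array(X,float).reshape(-1,1,3),cv2.Rodrigues(R)[0],t,K(c),np.array(c['dist_coeffs'],float))[0].reshape(-1,2)
E
python3 - <<'E'
from h import *
s,c=save('top','top0'); print(s)
s,c2=save('side','side0')
cv2.imwrite('pics/both.png',cv2.resize(np.vstack([c['pixels'],c2['pixels']])[:,:,::-1],(400,600)))
for c in (c,c2):
    R,t=pose(s,c); print(-R.T@t, R[2])
E
```

```text
{'time_s': 0.0, 'q': array([-1.46966466e+00,  1.04650314e-01,  9.64693292e-02,  1.56389264e+00,
        1.49833157e-05,  1.35312317e+00]), 'joint_vel': array([4.29240176e-05, 1.40924420e-03, 7.36548585e-04, 6.44834433e-04,
       4.99017412e-04, 1.28741851e-03]), 'tau': array([-4.63637934e-04, -5.56927407e+01,  5.03651369e+01,  1.68453308e-02,
       -5.30532343e-04,  6.52812929e-06]), 'tcp_pos': array([ 0.18805514, -0.56943561,  0.23855103]), 'eef_rot': array([-3.10050643e+00, -4.98457133e-01, -1.40285450e-04]), 'contact_force': array([0.20700831, 0.18982711, 0.40123263]), 'wrist_torque': array([0.02206719, 0.00977051, 0.02898184]), 'grip_width': 0.08526410526436203}
[0.45048103 0.02271404 1.00487289] [ 1.56092920e-01 -8.77155702e-04 -9.87741986e-01]
[ 0.36663383 -0.83962464  0.59932997] [ 0.22134873  0.83239331 -0.50806113]
```

View pics/top0.png

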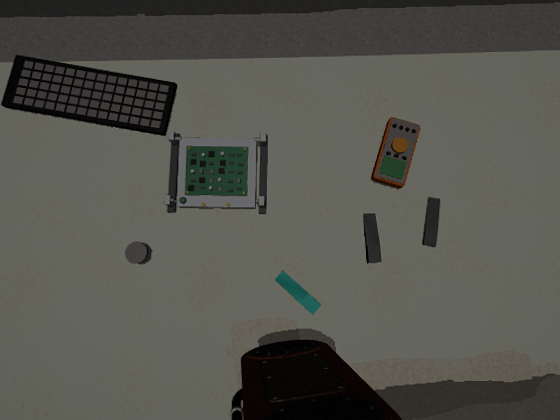

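View pics/side0.png

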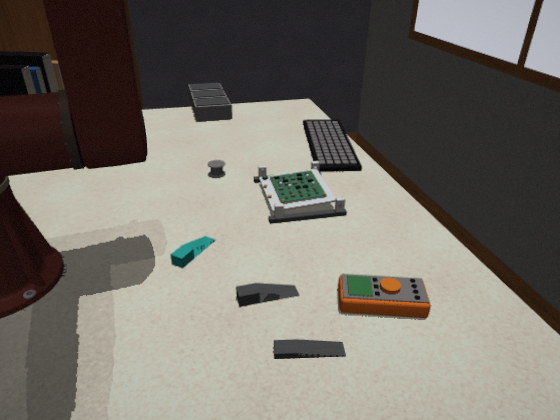

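Two dark wedges and a turquoise look-alike:

| Object | Top camera pixel | Side camera pixel | Note |
|---|---|---|---|
| Dark A | (372,238) | (267,293) | Tall block with a slope, so probably the thicker wedge |
| Dark B | (431,222) | (310,348) | Low, so probably the thin wedge |
| Turquoise | (298,292) | not needed | To be left alone |

The stand is at top (217,173). I'll confirm the wedges in one enlarged crop and get rough positions.

```bash
python3 - <<'E'
from h import *
s,c=load('top0'); s,d=load('side0')
a=cv2.resize(c['pixels'][195:275,345:455],None,fx=3.6,fy=3.6,interpolation=cv2.INTER_CUBIC)
b=cv2.resize(d['pixels'][270:370,225:365],None,fx=2.8,fy=2.88,interpolation=cv2.INTER_CUBIC)
e=cv2.resize(c['pixels'][125:220,155:280],None,fx=3,fy=3,interpolation=cv2.INTER_CUBIC)
e2=cv2.resize(d['pixels'][155:225,245:355],None,fx=3.6,fy=4,interpolation=cv2.INTER_CUBIC)
g=np.zeros((600,800,3),np.uint8)
for im,y,x in((a,0,0),(b,0,402),(e,300,0),(e2,300,402)):
    h,w=im.shape[:2]; h=min(h,600-y); w=min(w,800-x); g[y:y+h,x:x+w]=im[:h,:w]
g=np.clip(g.astype(float)*1.6,0,255).astype(np.uint8)
cv2.imwrite('pics/crop1.png',g[:,:,::-1])
print(toplane(s,c,[(372,238),(431,222),(298,292),(217,173),(217,207),(138,252),(395,152)],[.02,.01,.02,.03,.03,.036,.037]).round(3))
E
```

```text
[[ 0.516 -0.179  0.02 ]
 [ 0.553 -0.327  0.01 ]
 [ 0.393  0.002  0.02 ]
 [ 0.682  0.192  0.03 ]
 [ 0.598  0.191  0.03 ]
 [ 0.495  0.375  0.036]
 [ 0.723 -0.243  0.037]]
```

View pics/crop1.png

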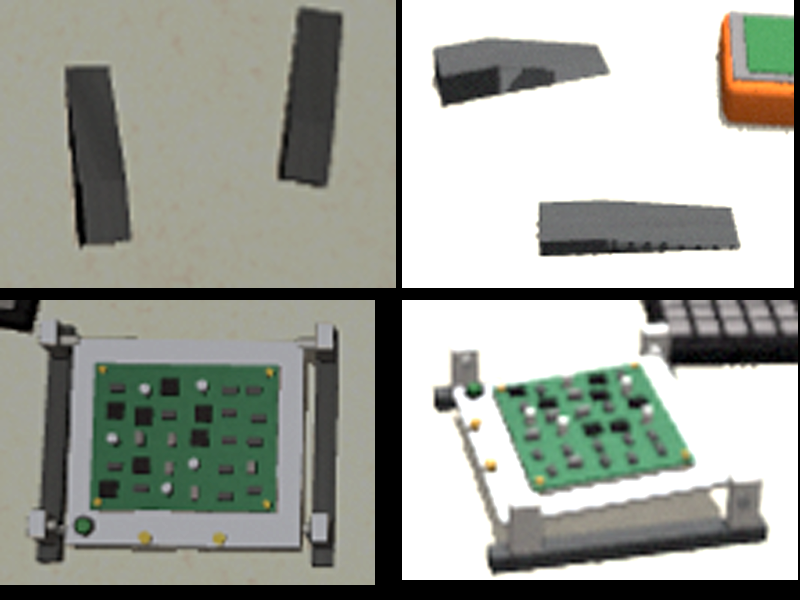

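The crops confirm that dark A (top pixel 372,238) is the tall wedge with a block and slope. B is the low one. Both thin ends point away from the robot (+x). I'm moving the wrist camera over A.

carry_out --series "0 0 0.1 0.06 -0.042 0.006 100;0 0 0.22 0.12 -0.084 0.012 100;0 0 0.22 0.17 -0.12 0.018 100;0 0 0.22 0.22 -0.15 0.024 100;0 0 0.22 0.25 -0.175 0.027 100"

```text
time_s: 0.72
tcp_pos: [0.3715, -0.3233, 0.2117]
eef_rot: [-3.137, -0.155, 0.0]
contact_force: [0.4, 0.3, -0.4]
grip_width: 0.0857
```

```bash
python3 - <<'E'
from h import *
s=telemetry.observe(); R=cv2.Rodrigues(s['eef_rot'])[0]
print(s['time_s'],s['tcp_pos'],R.round(3)); print(camera('wrist')['T_tool_cam'])
print(R.T@(np.array([.43,-.18,.2])-s['tcp_pos']))
E
```

```text
0.725 [ 0.3715228  -0.32328262  0.21173494] [[ 0.995  0.099 -0.   ]
 [ 0.099 -0.995  0.   ]
 [-0.    -0.    -1.   ]]
[[-6.66656548e-04 -9.57367367e-01 -2.88872430e-01  7.39681147e-02]
 [ 9.99999691e-01 -7.58626854e-04  2.06417248e-04 -8.21347744e-04]
 [-4.16763519e-04 -2.88872203e-01  9.57367577e-01 -1.33723264e-01]
 [ 0.00000000e+00  0.00000000e+00  0.00000000e+00  1.00000000e+00]]
[ 0.07235321 -0.13679743  0.01177612]
```

carry_out --series "0 0 0 0.045 -0.034 0 100;0 0 0 0.09 -0.068 0 100;0 0 0 0.135 -0.102 0 100;0 0 0 0.165 -0.127 0 100;0 0 0 0.165 -0.127 0 100"

```text
time_s: 1.4
tcp_pos: [0.5234, -0.1805, 0.2117]
eef_rot: [-3.137, -0.161, 0.001]
contact_force: [0.6, -0.1, 0.2]
grip_width: 0.0853
```

```bash
python3 - <<'E'
from h import *
s,c=save('wrist','w1'); print(s['tcp_pos'],s['contact_force'])
E
```

```text
[ 0.52335184 -0.18050663  0.21168655] [ 0.58645794 -0.08453294  0.20386161]
```

View pics/w1.png

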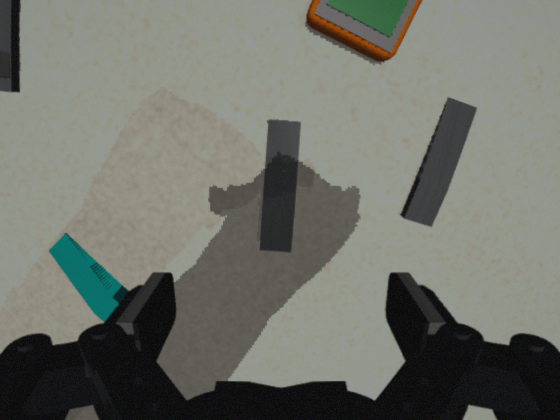

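The wrist view shows wedge A in the middle. Its thin end is at (268,121)–(300,122) and the block's rear end at (260,250)–(291,252). The thin wedge is at right (440,160) and the turquoise one at lower left.

```bash
python3 - <<'E'
from h import *
from scipy.optimize import least_squares
s,c=load('w1')
px=np.array([(268,120.5),(300.5,122),(260.5,250),(291.5,252)])
P=toplane(s,c,px,[.002,.002,.026,.026]); print(P.round(4))
m=np.array([[60,15,2],[60,-15,2],[-60,15,26],[-60,-15,26]])/1000
def X(p): 
    a=p[2]; return m@np.array([[np.cos(a),np.sin(a),0],[-np.sin(a),np.cos(a),0],[0,0,1]])+[p[0],p[1],0]
r=least_squares(lambda p:(proj(s,c,X(p))-px).ravel(),[.51,-.18,.1]); print(r.x,r.fun.round(1))
# cross-check by top camera
s2,t=load('top0'); print(proj(s2,t,X(r.x)).round(0).tolist())
R=cv2.Rodrigues(s['eef_rot'])[0]; a=r.x[2]
g=np.array([r.x[0]-.042*np.cos(a),r.x[1]-.042*np.sin(a),.0125]); print('grasp',g,'tool delta',R.T@(g-s['tcp_pos']),'tool heading',np.arctan2(R[1,0],R[0,0]))
E
```

```text
[[ 0.5782 -0.1626  0.002 ]
 [ 0.5799 -0.1925  0.002 ]
 [ 0.4597 -0.1672  0.026 ]
 [ 0.4607 -0.1966  0.026 ]]
[ 0.51955751 -0.17970357  0.03736512] [-0.  -0.8  0.  -0.2 -0.3  0.6  0.3  0.5]
[[362.0, 213.0], [374.0, 212.0], [369.0, 262.0], [381.0, 261.0]]
grasp [ 0.47758682 -0.18127254  0.0125    ] tool delta [-0.04548538 -0.00374857  0.1992168 ] tool heading 0.10230825841407867
```

The fitted wedge pose is (0.5196, −0.1797), yaw 0.037, and the top view agrees to about 1 px. Grasping the block.

carry_out --series "0 0 0.065 -0.045 -0.004 0.04 100;0 0 0.065 -0.045 -0.004 0.095 100;0 0 0.065 -0.045 -0.004 0.14 100;0 0 0.065 -0.045 -0.004 0.175 100;0 0 0.065 -0.045 -0.004 0.19 100"

```text
time_s: 2.08
tcp_pos: [0.4753, -0.183, 0.0202]
eef_rot: [-3.14, -0.051, 0.004]
contact_force: [0.2, 0.2, 0.5]
grip_width: 0.0855
```

carry_out --series "0 0 0 0 0 0.007 100;0 0 0 0 0 0.009 100;0 0 0 0 0 0.009 35;0 0 0 0 0 0.009 20;0 0 0 0 0 0.009 20" --force 40

```text
time_s: 2.7
tcp_pos: [0.4774, -0.1832, 0.0138]
eef_rot: [3.141, 0.053, 0.001]
contact_force: [0.8, 1.6, 1.0]
grip_width: 0.0321
```

carry_out --series "0 0 0 0 0 0 20;0 0 0 0 0 0 20;0 0 0 0 0 0 20;0 0 0 0 0 0 20"

```text
time_s: 3.2
tcp_pos: [0.4775, -0.1832, 0.0139]
eef_rot: [3.141, 0.053, 0.001]
contact_force: [-0.1, 0.7, 5.7]
grip_width: 0.0294
```

carry_out --series "0 0 0 0 0 -0.03 20;0 0 0 0 0 -0.07 20;0 0 0 0 0 -0.11 20;0 0 0 0 -0.03 -0.135 20;0 0 0 0.006 -0.07 -0.135 20"

```text
time_s: 3.82
tcp_pos: [0.4816, -0.1132, 0.1504]
eef_rot: [3.139, 0.05, 0.004]
contact_force: [0.7, 0.8, -2.2]
grip_width: 0.0291
```

carry_out --series "0 0 0 0.005 -0.06 0 20;0 0 0 0.01 -0.12 0 20;0 0 0 0.015 -0.18 0 20;0 0 0 0.02 -0.24 0 20;0 0 0 0.025 -0.3 0 20"

```text
time_s: 4.45
tcp_pos: [0.4962, 0.1691, 0.1479]
eef_rot: [-3.122, -0.107, 0.002]
contact_force: [0.2, -0.2, -1.8]
grip_width: 0.029
```

carry_out --series "0 0 0 0 0 0 20;0 0 0 0 0 0 20"

```text
time_s: 4.7
tcp_pos: [0.4966, 0.1661, 0.1478]
eef_rot: [-3.124, -0.1, 0.003]
contact_force: [-0.1, 0.0, -1.6]
grip_width: 0.0291
```

```bash
python3 - <<'E'
from h import *
s,c=save('wrist','w2'); print(s['tcp_pos'],s['contact_force'],s['eef_rot'],s['grip_width'])
E
```

```text
[0.49663865 0.16605082 0.14779648] [-0.0619274   0.04275598 -1.55062916] [-3.12353408e+00 -9.97687598e-02  2.65124644e-03] 0.02908026809902096
```

View pics/w2.png

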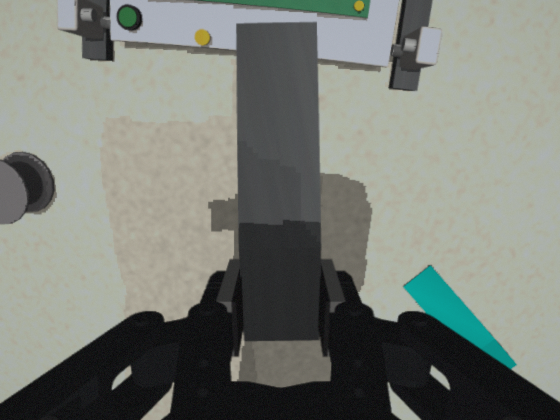

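The wedge is held straight between the pads. The tray's front edge runs from about (110,40) to (388,67). The spool is at left, the turquoise one at right. I'm raising the tool for a fuller view of the stand.

carry_out --series "0 0 0.06 0 -0.02 -0.03 20;0 0 0.06 0.005 -0.02 -0.08 20;0 0 0.06 0.01 -0.02 -0.12 20;0 0 0.06 0.02 -0.02 -0.14 20;0 0 0.06 0.02 -0.02 -0.14 20"

```text
time_s: 5.38
tcp_pos: [0.5178, 0.1596, 0.2898]
eef_rot: [-3.105, -0.059, -0.0]
contact_force: [0.1, -0.2, -2.4]
grip_width: 0.0296
```

carry_out --series "0 0 0 0 0 0 20"

```text
time_s: 5.5
tcp_pos: [0.5162, 0.1601, 0.2873]
eef_rot: [-3.105, -0.06, 0.006]
contact_force: [-0.1, -0.4, -2.4]
grip_width: 0.029
```

```bash
python3 - <<'E'
from h import *
s,c=save('wrist','w3'); print(s['tcp_pos'],s['contact_force'],s['eef_rot'],s['grip_width'])
cv2.imwrite('pics/w3c.png',cv2.resize(c['pixels'][0:210,80:480],None,fx=2,fy=2,interpolation=cv2.INTER_CUBIC)[:,:,::-1])
E
```

```text
[0.51624827 0.16009151 0.28726649] [-0.08573019 -0.44776014 -2.37331065] [-3.10464063 -0.0604396   0.00637652] 0.02898016175938968
```

View pics/w3c.png

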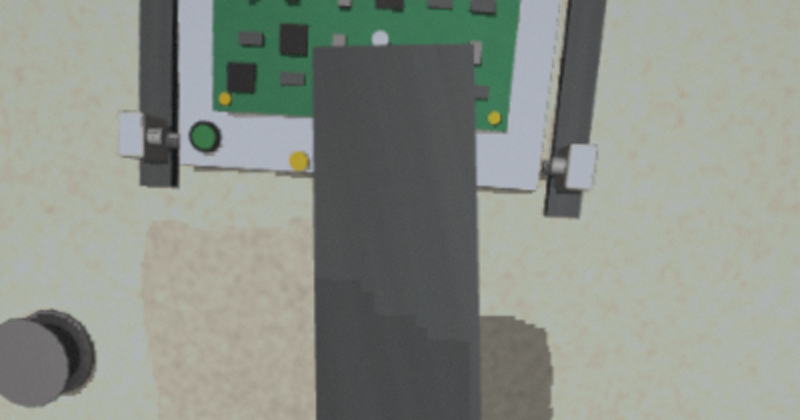

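```bash
python3 - <<'E'
from h import *
s=telemetry.observe(); print(s['q'].round(3),s['joint_vel'].round(3)); R=cv2.Rodrigues(s['eef_rot'])[0];print(R.round(3),s['tcp_pos'])
print(np.array([s['q'][i] for i in range(6)]).round(3))
E
```

```text
[ 0.038 -0.065  0.013  1.653  0.036  3.141] [ 0.007  0.    -0.002  0.003  0.001  0.   ]
[[ 0.999  0.039 -0.005]
 [ 0.039 -0.999  0.036]
 [-0.004 -0.036 -0.999]] [0.51602569 0.16026397 0.28708165]
[ 0.038 -0.065  0.013  1.653  0.036  3.141]
```

carry_out --series "0 0 0 0 0 0 20;0 0 0 0 0 0 20"

```text
time_s: 5.8
tcp_pos: [0.5164, 0.1607, 0.288]
eef_rot: [-3.105, -0.062, 0.005]
contact_force: [1.0, 0.1, -2.2]
grip_width: 0.0292
```

Joint 6 is at its limit (3.141), which tilted the tool by 0.036 rad. I'll fit the stand pose, set the wedge down, turn the tool half a turn and regrasp.

```bash
cat >> h.py <<'E'
def P3(p,m):
    m=np.array(m,float); ca,sa=np.cos(p[2]),np.sin(p[2]); return np.c_[p[0]+ca*m[:,0]-sa*m[:,1],p[1]+sa*m[:,0]+ca*m[:,1],m[:,2]]
def delta(s,p,heading,half=False):
    R=cv2.Rodrigues(np.array(s['eef_rot']))[0]; h=heading+(np.pi if half else 0)
    T=np.array([[np.cos(h),np.sin(h),0],[np.sin(h),-np.cos(h),0],[0,0,-1.]])
    return cv2.Rodrigues(R.T@T)[0].ravel().round(3), (R.T@(np.array(p)-s['tcp_pos'])).round(4)
E
python3 - <<'E'
from h import *
from scipy.optimize import least_squares
s3,c3=load('w3'); s0,c0=load('top0')
F=[(-.0046,.095,.022),(-.0046,-.095,.022)]; B=[(.165,.095,.034),(.165,-.095,.034)]
a=np.array([(170,82.5),(348.5,95)]); b=np.array([(177.7,206),(255,207.3),(181,137.7),(256.3,139)])
f=lambda p:np.r_[(proj(s3,c3,P3(p,F))-a).ravel(),(proj(s0,c0,P3(p,F+B))-b).ravel()]
r=least_squares(f,[.6,.19,0]); print(r.x.round(4),r.fun.round(1))
p=toplane(s3,c3,a,.022); print(p); w=(p[0]-p[1]); print('wrist only: width',np.linalg.norm(w),'yaw',np.arctan2(-w[0],w[1]),p.mean(0))
q=toplane(s0,c0,b,[.022,.022,.034,.034]);print(q.round(3))
print('posts top in w3c', ((proj(s3,c3,P3(r.x,[(.003,.105,.043),(.003,.119,.043),(.003,-.105,.043),(.003,-.119,.043)]))-[80,0])*2).round(0).tolist())
s=telemetry.observe(); print(delta(s,(.45,.14,.10),.06), delta(s,(.45,.14,.016),.06))
E
```

```text
[ 0.6053  0.1958 -0.0401] [ 0.3 -0.2  0.9  1.1 -1.2 -0.2 -0.2 -0.2 -1.7 -0.8  0.2 -0.7]
[[0.6043158  0.29122576 0.022     ]
 [0.59796387 0.10215285 0.022     ]]
wrist only: width 0.18917958251677233 yaw -0.03358253450283619 [0.60113983 0.19668931 0.022     ]
[[0.604 0.288 0.022]
 [0.597 0.101 0.022]
 [0.772 0.28  0.034]
 [0.765 0.095 0.034]]
posts top in w3c [[148.0, 146.0], [121.0, 144.0], [567.0, 178.0], [595.0, 180.0]]
(array([-0.037,  0.002, -0.02 ]), array([-0.0667,  0.0249,  0.1874])) (array([-0.037,  0.002, -0.02 ]), array([-0.0665,  0.028 ,  0.2713]))
```

The stand fit is (0.605, 0.196), yaw −0.037. The wrist-only measurement and the projected post tops agree. Setting the wedge down in front.

carry_out --series "-0.037 0 -0.02 -0.05 0.025 0.03 20;-0.037 0 -0.02 -0.066 0.026 0.08 20;-0.037 0 -0.02 -0.066 0.026 0.13 20;-0.037 0 -0.02 -0.066 0.026 0.18 20;-0.037 0 -0.02 -0.066 0.026 0.22 20"

```text
time_s: 6.42
tcp_pos: [0.4502, 0.1402, 0.0657]
eef_rot: [3.14, 0.095, -0.004]
contact_force: [0.5, -0.2, -1.7]
grip_width: 0.0292
```

carry_out --series "0 0 0 0 0 0.01 20;0 0 0 0 0 0.02 20;0 0 0 0 0 0.02 20"

```text
time_s: 6.8
tcp_pos: [0.4517, 0.1401, 0.0487]
eef_rot: [3.14, 0.094, -0.0]
contact_force: [0.4, -0.0, -1.8]
grip_width: 0.0292
```

```bash
python3 - <<'E'
from h import *
s=telemetry.observe(); print(s['q'].round(3),cv2.Rodrigues(s['eef_rot'])[0].round(3)); print(s['tcp_pos'],delta(s,(.45,.14,.0145),.06))
E
```

```text
[ 0.024 -0.236 -0.578  1.23  -0.     3.105] [[ 0.998  0.06  -0.   ]
 [ 0.06  -0.998 -0.   ]
 [-0.     0.    -1.   ]]
[0.45170282 0.14012671 0.04866338] (array([0., 0., 0.]), array([-0.0017,  0.    ,  0.0342]))
```

carry_out --series "0 0 0 0 0 0.015 20;0 0 0 0 0 0.028 20;0 0 0 0 0 0.033 20;0 0 0 0 0 0.034 20;0 0 0 0 0 0.034 20"

```text
time_s: 7.42
tcp_pos: [0.4512, 0.1401, 0.014]
eef_rot: [3.14, 0.095, -0.002]
contact_force: [-1.7, 0.2, 1.7]
grip_width: 0.029
```

carry_out --series "0 0 0 0 0 0 60;0 0 0 0 0 0 100;0 0 0 0 0 0 100;0 0 0 0 0 -0.03 100;0 0 0 0 0 -0.06 100"

```text
time_s: 8.05
tcp_pos: [0.4508, 0.1401, 0.0744]
eef_rot: [3.14, 0.094, -0.003]
contact_force: [0.4, 0.1, 1.0]
grip_width: 0.0854
```

carry_out --series "0 0 -0.18 0 0 0 100;0 0 -0.36 0 0 0 100;0 0 -0.54 0 0 0 100;0 0 -0.72 0 0 0 100;0 0 -0.9 0 0 0 100"

```text
time_s: 8.68
tcp_pos: [0.4512, 0.1402, 0.0739]
eef_rot: [-2.782, -1.459, 0.002]
contact_force: [0.5, -0.0, 0.4]
grip_width: 0.0854
```

carry_out --series "0 0 -0.18 0 0 0 100;0 0 -0.36 0 0 0 100;0 0 -0.54 0 0 0 100;0 0 -0.72 0 0 0 100;0 0 -0.9 0 0 0 100"

```text
time_s: 9.3
tcp_pos: [0.4512, 0.1402, 0.0739]
eef_rot: [-1.87, -2.524, 0.002]
contact_force: [0.4, 1.2, -1.0]
grip_width: 0.0855
```

carry_out --series "0 0 -0.18 0 0 0 100;0 0 -0.36 0 0 0 100;0 0 -0.54 0 0 0 100;0 0 -0.72 0 0 0 100;0 0 -0.9 0 0 0 100"

```text
time_s: 9.93
tcp_pos: [0.4512, 0.1401, 0.0739]
eef_rot: [-0.586, -3.085, 0.001]
contact_force: [-0.3, 0.7, 0.1]
grip_width: 0.0854
```

carry_out --series "0 0 -0.18 0 0 0 100;0 0 -0.36 0 0 0 100;0 0 -0.44 0 0 0 100;0 0 -0.44 0 0 0 100"

```text
time_s: 10.42
tcp_pos: [0.4512, 0.1402, 0.0739]
eef_rot: [0.091, -3.139, 0.001]
contact_force: [0.0, 0.0, 0.4]
grip_width: 0.0854
```

```bash
python3 - <<'E'
from h import *
s,c=save('wrist','w4'); print(s['q'].round(3),cv2.Rodrigues(s['eef_rot'])[0].round(3)); print(s['tcp_pos'],delta(s,(.4512,.1401,.0135),.06,True))
E
```

```text
[ 0.024 -0.256 -0.548  1.281 -0.    -0.034] [[-0.998 -0.058 -0.001]
 [-0.058  0.998 -0.   ]
 [ 0.001 -0.    -1.   ]]
[0.45122938 0.14016922 0.07389423] (array([-0.   , -0.001, -0.002]), array([-0.    , -0.    ,  0.0604]))
```

View pics/w4.png

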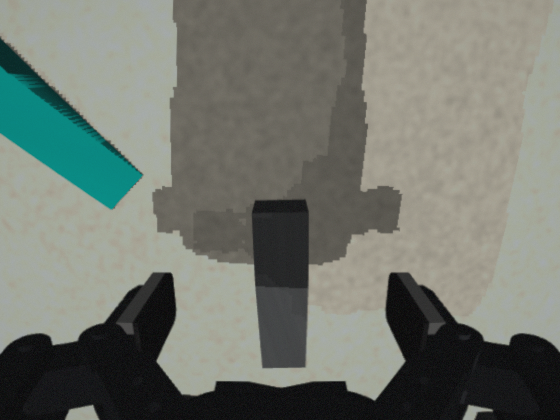

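The wedge lies centred between the open fingers, block rear at (280,205). The turquoise end at (130,190) is clear of the left finger. Regrasping.

carry_out --series "0 0 0 0 0 0.03 100;0 0 0 0 0 0.052 100;0 0 0 0 0 0.059 100;0 0 0 0 0 0.059 35;0 0 0 0 0 0.059 20"

```text
time_s: 11.1
tcp_pos: [0.4519, 0.1401, 0.0159]
eef_rot: [-0.091, 3.14, -0.001]
contact_force: [0.5, -0.1, 0.3]
grip_width: 0.0515
```

carry_out --series "0 0 0 0 0 0 20;0 0 0 0 0 0 20;0 0 0 0 0 0 20"

```text
time_s: 11.48
tcp_pos: [0.4519, 0.1402, 0.0159]
eef_rot: [-0.092, 3.14, -0.001]
contact_force: [-1.5, 1.2, 6.5]
grip_width: 0.0287
```

```bash
python3 - <<'E'
from h import *
s=telemetry.observe(); st=np.array([.605,.196]);a=-.037; u=np.array([np.cos(a),np.sin(a)])
print(s['tcp_pos'],s['contact_force'],s['grip_width'])
# wedge: TCP is at wedge x=-0.042; nose = TCP+0.102 u ; want nose 25 mm before lip
for n in (-.025,.008):
    p=st+u*(n-.102); print(n,delta(s,(*p,.035),a,True),delta(s,(*p,.0145),a,True),p)
E
```

```text
[0.45191871 0.14022288 0.01591678] [-1.47565606  1.22500953  6.4544829 ] 0.028729165126647943
-0.025 (array([-0.   ,  0.   ,  0.096]), array([-0.0297,  0.0588, -0.0191])) (array([-0.   ,  0.   ,  0.096]), array([-0.0297,  0.0588,  0.0014])) [0.47808692 0.20069793]
0.008 (array([-0.   ,  0.   ,  0.096]), array([-0.0625,  0.0557, -0.0191])) (array([-0.   ,  0.   ,  0.096]), array([-0.0625,  0.0557,  0.0014])) [0.51106434 0.19947721]
```

carry_out --series "0 0 0 0 0 -0.02 20;0 0 0.05 -0.01 0.02 -0.025 20;0 0 0.096 -0.02 0.04 -0.025 20;0 0 0.096 -0.03 0.059 -0.025 20;0 0 0.096 -0.03 0.059 -0.025 20"

```text
time_s: 12.1
tcp_pos: [0.4777, 0.2016, 0.0397]
eef_rot: [-0.057, -3.14, 0.001]
contact_force: [0.1, -0.2, -2.0]
grip_width: 0.0291
```

carry_out --series "0 0 0 0 0 0.01 20;0 0 0 0 0 0.02 20;0 0 0 0 0 0.022 20;0 0 0 0 0 0.022 20"

```text
time_s: 12.6
tcp_pos: [0.4774, 0.2005, 0.0175]
eef_rot: [-0.059, -3.139, 0.001]
contact_force: [-0.3, 0.3, -1.7]
grip_width: 0.029
```

```bash
python3 - <<'E'
from h import *
s=telemetry.observe(); print(s['q'].round(3),s['tcp_pos'],s['eef_rot'],s['contact_force'],s['grip_width'])
s,c=save('top','t5'); s,d=save('side','s5')
a=cv2.resize(c['pixels'][125:285,140:300],(400,400),interpolation=cv2.INTER_CUBIC); b=cv2.resize(d['pixels'][140:260,220:380],(400,300),interpolation=cv2.INTER_CUBIC)
g=np.zeros((400,800,3),np.uint8); g[:,:400]=a; g[:300,400:]=b; cv2.imwrite('pics/c5.png',np.clip(g*1.4,0,255).astype(np.uint8)[:,:,::-1])
st=np.array([.605,.196]);A=-.037; u=np.array([np.cos(A),np.sin(A)]); v=np.array([-u[1],u[0]]); r=s['tcp_pos'][:2]+.102*u-st; print('nose in stand',r@u,r@v)
E
```

```text
[ 0.145 -0.058 -0.475  1.156 -0.     0.183] [0.47736455 0.20049235 0.017523  ] [-5.93715431e-02 -3.13929528e+00  9.94964311e-04] [-0.2897878   0.3193384  -1.65821151] 0.028971571279521616
nose in stand -0.025435090717943025 -0.00010902926535271299
```

View pics/c5.png

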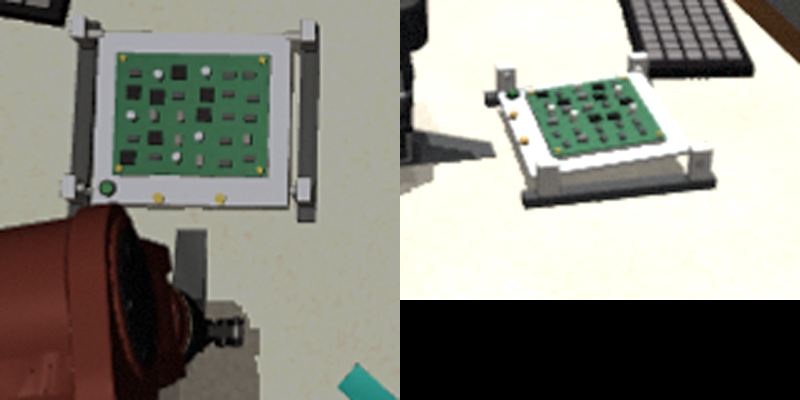

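The top crop shows the wedge straight, with its nose at (191,230) in line with the lip middle at about x = 189. The side crop shows it flat. Lowering the last millimetre, then advancing under the lip.

carry_out --series "0 0 0 0 0 0.001 20;0 0 0 0 0 0.0015 20;0 0 0 0 0 0.0015 20"

```text
time_s: 13.08
tcp_pos: [0.4776, 0.2008, 0.0163]
eef_rot: [-0.059, -3.14, 0.001]
contact_force: [-0.0, -0.1, -1.7]
grip_width: 0.0286
```

carry_out --series "0 0 0 -0.008 0 0 20;0 0 0 -0.016 0 0 20;0 0 0 -0.024 0 0 20;0 0 0 -0.03 0 0 20;0 0 0 -0.033 0 0 20"

```text
time_s: 13.7
tcp_pos: [0.511, 0.1995, 0.0162]
eef_rot: [-0.059, -3.14, 0.001]
contact_force: [-0.7, 0.8, -2.2]
grip_width: 0.029
```

carry_out --series "0 0 0 0 0 0 20;0 0 0 0 0 0 20;0 0 0 0 0 0 20"

```text
time_s: 14.08
tcp_pos: [0.5104, 0.1996, 0.0163]
eef_rot: [-0.059, -3.14, 0.001]
contact_force: [-0.8, -0.1, -2.8]
grip_width: 0.0293
```

carry_out --series "0 0 0 -0.001 0 0.0005 20;0 0 0 -0.002 0 0.0008 20;0 0 0 -0.003 0 0.001 20;0 0 0 -0.003 0 0.001 20"

```text
time_s: 14.58
tcp_pos: [0.5137, 0.1996, 0.016]
eef_rot: [-0.058, -3.14, 0.0]
contact_force: [-4.6, 0.7, 6.5]
grip_width: 0.0292
```

carry_out --series "0 0 0 0 0 -0.0004 20;0 0 0 0 0 -0.0004 20;0 0 0 0 0 -0.0004 20"

```text
time_s: 14.95
tcp_pos: [0.5138, 0.1996, 0.016]
eef_rot: [-0.059, -3.14, 0.0]
contact_force: [-2.5, 1.0, 4.2]
grip_width: 0.0296
```

carry_out --series "0 0 0 0 0 -0.0007 20;0 0 0 0 0 -0.0007 20;0 0 0 0 0 -0.0007 20"

```text
time_s: 15.32
tcp_pos: [0.5136, 0.1993, 0.0161]
eef_rot: [-0.059, -3.14, 0.001]
contact_force: [0.3, 0.5, -1.4]
grip_width: 0.0292
```

The wedge now rests lightly on the bench with its nose about 11 mm past the lip line and the tray still sagging, so step 1 is held. Pushing gently.

carry_out --series "0 0 0 -0.002 0 0 20;0 0 0 -0.004 0 0 20;0 0 0 -0.006 0 0 20;0 0 0 -0.008 0 0 20;0 0 0 -0.01 0 0 20"

```text
time_s: 15.95
tcp_pos: [0.5237, 0.199, 0.0163]
eef_rot: [-0.059, -3.14, 0.001]
contact_force: [1.0, 0.6, -1.8]
grip_width: 0.0294
```

carry_out --series "0 0 0 -0.002 0 0 20;0 0 0 -0.004 0 0 20;0 0 0 -0.006 0 0 20;0 0 0 -0.008 0 0 20;0 0 0 -0.01 0 0 20"

```text
time_s: 16.58
tcp_pos: [0.5323, 0.1988, 0.016]
eef_rot: [-0.058, -3.137, 0.001]
contact_force: [-6.9, -0.3, 2.4]
grip_width: 0.0293
```

carry_out --series "0 0 0 -0.002 0 0 20;0 0 0 -0.004 0 0 20;0 0 0 -0.006 0 0 20;0 0 0 -0.008 0 0 20;0 0 0 -0.01 0 0 20"

```text
time_s: 17.2
tcp_pos: [0.5424, 0.1984, 0.016]
eef_rot: [-0.058, -3.137, 0.001]
contact_force: [-6.8, 0.6, 1.5]
grip_width: 0.0292
```

carry_out --series "0 0 0 -0.002 0 0 20;0 0 0 -0.004 0 0 20;0 0 0 -0.006 0 0 20;0 0 0 -0.008 0 0 20;0 0 0 -0.009 0 0 20"

```text
time_s: 17.82
tcp_pos: [0.5514, 0.1981, 0.016]
eef_rot: [-0.058, -3.137, 0.001]
contact_force: [-5.8, -0.7, 1.8]
grip_width: 0.029
```

carry_out --series "0 0 0 -0.001 0 0 20;0 0 0 -0.002 0 0 20;0 0 0 -0.003 0 0 20;0 0 0 -0.004 0 0 20;0 0 0 -0.004 0 0 20"

```text
time_s: 18.45
tcp_pos: [0.5555, 0.1979, 0.016]
eef_rot: [-0.058, -3.138, 0.001]
contact_force: [-5.8, -0.2, 0.4]
grip_width: 0.0291
```

```bash
python3 - <<'E'
from h import *
for i in range(3):
    s,c=save('side','s6'); print(s['time_s'],s['tcp_pos'].round(4),s['contact_force'].round(1))
E
```

```text
18.45 [0.5555 0.1979 0.016 ] [-5.8 -0.2  0.4]
18.5 [0.5555 0.198  0.016 ] [-5.3 -0.6  0.7]
18.55 [0.5555 0.1979 0.016 ] [-4.8 -0.3  1.1]
```

carry_out --series "0 0 0 -0.0005 0 0 20;0 0 0 -0.001 0 0 20;0 0 0 -0.0015 0 0 20;0 0 0 -0.002 0 0 20;0 0 0 -0.002 0 0 20"

```text
time_s: 19.23
tcp_pos: [0.5574, 0.1979, 0.016]
eef_rot: [-0.058, -3.137, 0.001]
contact_force: [-6.1, -0.4, 0.7]
grip_width: 0.0293
```

carry_out --series "0 0 0 -0.0005 0 0 20;0 0 0 -0.001 0 0 20;0 0 0 -0.0015 0 0 20;0 0 0 -0.0015 0 0 20"

```text
time_s: 19.73
tcp_pos: [0.5589, 0.1978, 0.016]
eef_rot: [-0.058, -3.137, 0.001]
contact_force: [-6.5, 0.2, 0.4]
grip_width: 0.0289
```

carry_out --series "0 0 0 -0.0005 0 0 20;0 0 0 -0.001 0 0 20;0 0 0 -0.0015 0 0 20;0 0 0 -0.0015 0 0 20"

```text
time_s: 20.23
tcp_pos: [0.5604, 0.1978, 0.016]
eef_rot: [-0.058, -3.137, 0.001]
contact_force: [-6.1, 0.4, 1.8]
grip_width: 0.0289
```

carry_out --series "0 0 0 -0.0005 0 0 20;0 0 0 -0.001 0 0 20;0 0 0 -0.001 0 0 20"

```text
time_s: 20.6
tcp_pos: [0.5614, 0.1978, 0.016]
eef_rot: [-0.058, -3.137, 0.001]
contact_force: [-5.5, 0.8, 0.9]
grip_width: 0.0295
```

carry_out --series "0 0 0 -0.0005 0 0 20;0 0 0 -0.001 0 0 20;0 0 0 -0.001 0 0 20"

```text
time_s: 20.98
tcp_pos: [0.5624, 0.1977, 0.016]
eef_rot: [-0.058, -3.137, 0.001]
contact_force: [-5.4, 0.1, 0.8]
grip_width: 0.0292
```

carry_out --series "0 0 0 -0.0005 0 0 20;0 0 0 -0.001 0 0 20;0 0 0 -0.001 0 0 20"

```text
time_s: 21.35
tcp_pos: [0.5634, 0.1976, 0.016]
eef_rot: [-0.058, -3.137, 0.001]
contact_force: [-6.2, -1.0, 0.0]
grip_width: 0.0292
```

carry_out --series "0 0 0 -0.0005 0 0 20;0 0 0 -0.001 0 0 20;0 0 0 -0.001 0 0 20"

```text
time_s: 21.72
tcp_pos: [0.5644, 0.1976, 0.016]
eef_rot: [-0.058, -3.138, 0.001]
contact_force: [-6.4, -0.4, 1.6]
grip_width: 0.0291
```

carry_out --series "0 0 0 -0.0005 0 0 20;0 0 0 -0.001 0 0 20;0 0 0 -0.001 0 0 20"

```text
time_s: 22.1
tcp_pos: [0.5654, 0.1976, 0.016]
eef_rot: [-0.058, -3.137, 0.001]
contact_force: [-5.6, 0.1, 2.0]
grip_width: 0.0291
```

carry_out --series "0 0 0 -0.0005 0 0 20;0 0 0 -0.001 0 0 20;0 0 0 -0.001 0 0 20"

```text
time_s: 22.48
tcp_pos: [0.5665, 0.1976, 0.016]
eef_rot: [-0.058, -3.138, 0.001]
contact_force: [-6.6, -0.1, 2.2]
grip_width: 0.029
```

carry_out --series "0 0 0 -0.0005 0 0 20;0 0 0 -0.0008 0 0 20;0 0 0 -0.0008 0 0 20"

```text
time_s: 22.85
tcp_pos: [0.5672, 0.1975, 0.016]
eef_rot: [-0.058, -3.137, 0.001]
contact_force: [-7.2, 0.6, 2.4]
grip_width: 0.0291
```

carry_out --series "0 0 0 -0.0003 0 0 20;0 0 0 -0.0006 0 0 20;0 0 0 -0.0006 0 0 20"

```text
time_s: 23.22
tcp_pos: [0.5674, 0.1975, 0.016]
eef_rot: [-0.058, -3.137, 0.001]
contact_force: [-8.3, 0.3, 3.2]
grip_width: 0.0293
```

carry_out --series "0 0 0 -0.0003 0 0 20;0 0 0 -0.0006 0 0 20;0 0 0 -0.0006 0 0 20"

```text
time_s: 23.6
tcp_pos: [0.5675, 0.1975, 0.016]
eef_rot: [-0.058, -3.136, 0.001]
contact_force: [-11.1, -0.1, 6.2]
grip_width: 0.0289
```

The push is climbing steeply (11 N) while the wedge barely moves, so the stops have been met. One small step to about 13 N.

carry_out --series "0 0 0 -0.0003 0 0 20;0 0 0 -0.0004 0 0 20;0 0 0 -0.0004 0 0 20"

```text
time_s: 23.98
tcp_pos: [0.5675, 0.1975, 0.016]
eef_rot: [-0.058, -3.135, 0.001]
contact_force: [-13.2, -0.4, 7.6]
grip_width: 0.0295
```

```bash
python3 - <<'E'
from h import *
F=[]
for i in range(5):
    s,c=save('side','s7'); F.append(s['contact_force'])
print(s['time_s'],s['tcp_pos'].round(4),np.mean(F,0).round(1))
E
```

```text
24.175 [0.5675 0.1975 0.016 ] [-13.3  -0.2   7.1]
```

The tool also presses down about 8 N, which adds bench friction and hides the feel. I'll relieve that and read the push again.

carry_out --series "0 0 0 0 0 -0.0003 20;0 0 0 0 0 -0.0006 20;0 0 0 0 0 -0.0006 20"

```text
time_s: 24.6
tcp_pos: [0.5675, 0.1975, 0.016]
eef_rot: [-0.058, -3.135, 0.001]
contact_force: [-10.2, 0.6, 1.2]
grip_width: 0.029
```

carry_out --series "0 0 0 0 0 -0.0003 20;0 0 0 0 0 -0.0005 20;0 0 0 0 0 -0.0005 20"

```text
time_s: 24.98
tcp_pos: [0.5675, 0.1975, 0.016]
eef_rot: [-0.058, -3.135, 0.001]
contact_force: [-7.7, 0.9, -2.3]
grip_width: 0.0292
```

```bash
python3 - <<'E'
from h import *
F=[]
for i in range(5):
    s,c=save('side','s7'); F.append(s['contact_force'])
print(s['time_s'],s['tcp_pos'].round(5),np.mean(F,0).round(1))
E
```

```text
25.175 [0.56753 0.1975  0.016  ] [-7.9  0.5 -2.7]
```

carry_out --series "0 0 0 -0.0003 0 0 20;0 0 0 -0.0006 0 0 20;0 0 0 -0.0006 0 0 20"

```text
time_s: 25.6
tcp_pos: [0.5676, 0.1975, 0.016]
eef_rot: [-0.058, -3.134, 0.001]
contact_force: [-11.5, 0.3, -0.0]
grip_width: 0.0288
```

carry_out --series "0 0 0 -0.0002 0 -0.0002 20;0 0 0 -0.0004 0 -0.0003 20;0 0 0 -0.0004 0 -0.0003 20"

```text
time_s: 25.98
tcp_pos: [0.5676, 0.1975, 0.016]
eef_rot: [-0.058, -3.133, 0.001]
contact_force: [-12.7, 0.1, -0.6]
grip_width: 0.0291
```

```bash
python3 - <<'E'
from h import *
F=[]
for i in range(5):
    s,c=save('side','s7'); F.append(s['contact_force'])
print(s['time_s'],s['tcp_pos'].round(5),np.mean(F,0).round(1))
E
```

```text
26.175 [0.56762 0.1975  0.01601] [-11.5   0.3  -1.1]
```

carry_out --series "0 0 0 -0.0002 0 -0.0001 20;0 0 0 -0.0003 0 -0.0002 20;0 0 0 -0.0003 0 -0.0002 20"

```text
time_s: 26.6
tcp_pos: [0.5676, 0.1975, 0.016]
eef_rot: [-0.057, -3.133, 0.001]
contact_force: [-12.3, 0.5, -1.3]
grip_width: 0.029
```

```bash
python3 - <<'E'
from h import *
F=[]
for i in range(5):
    s,c=save('side','s7'); F.append(s['contact_force'])
print(s['time_s'],s['tcp_pos'].round(5),np.mean(F,0).round(1))
E
```

```text
26.8 [0.56764 0.19752 0.01606] [-12.7   0.8  -1.2]
```

The push is 12.7 N with almost no vertical load. Releasing.

carry_out --series "0 0 0 0 0 0 45;0 0 0 0 0 0 70;0 0 0 0 0 0 80;0 0 0 0 0 0 80"

```text
time_s: 27.35
tcp_pos: [0.5716, 0.1972, 0.0182]
eef_rot: [-0.059, -3.141, 0.001]
contact_force: [-0.1, 0.4, 0.6]
grip_width: 0.0682
```

```bash
python3 - <<'E'
from h import *
s,c=save('side','s8'); print(s['time_s'],s['tcp_pos'].round(4),s['contact_force'].round(1),s['grip_width'])
E
```

```text
27.35 [0.5716 0.1972 0.0182] [-0.1  0.4  0.6] 0.06820410155776092
```

carry_out --series "0 0 0 0 0 -0.01 80;0 0 0 0.002 0 -0.03 80;0 0 0 0.005 0 -0.06 80;0 0 0 0.02 0 -0.1 80;0 0 0 0.04 0 -0.13 80"

```text
time_s: 28.02
tcp_pos: [0.5318, 0.1989, 0.1516]
eef_rot: [0.059, 3.139, -0.0]
contact_force: [0.5, 0.1, 0.2]
grip_width: 0.0683
```

carry_out --series "0 0 0 0.03 0.04 -0.02 80;0 0 0 0.06 0.08 -0.03 80;0 0 0 0.06 0.12 -0.03 80;0 0 0 0.06 0.16 -0.03 80;0 0 0 0.06 0.16 -0.03 80"

```text
time_s: 28.65
tcp_pos: [0.4771, 0.3632, 0.1794]
eef_rot: [0.054, 3.141, 0.001]
contact_force: [0.1, -0.2, 0.5]
grip_width: 0.0684
```

```bash
python3 - <<'E'
from h import *
s,c=save('top','t9'); s,d=save('side','s9'); print(s['time_s'],s['tcp_pos'].round(4),s['contact_force'].round(1),s['grip_width'])
a=cv2.resize(c['pixels'][125:285,140:300],(400,400),interpolation=cv2.INTER_CUBIC); b=cv2.resize(d['pixels'][140:260,220:380],(400,300),interpolation=cv2.INTER_CUBIC)
b0=cv2.resize(load('side0')[1]['pixels'][140:260,220:380],(400,300),interpolation=cv2.INTER_CUBIC)
g=np.zeros((600,800,3),np.uint8); g[:400,:400]=a; g[:300,400:]=b; g[300:,400:]=b0; cv2.imwrite('pics/c9.png',np.clip(g*1.4,0,255).astype(np.uint8)[:,:,::-1])
E
```

```text
28.7 [0.4773 0.3619 0.1792] [ 0.6 -1.1 -0.9] 0.0679568829355087
```

View pics/c9.png

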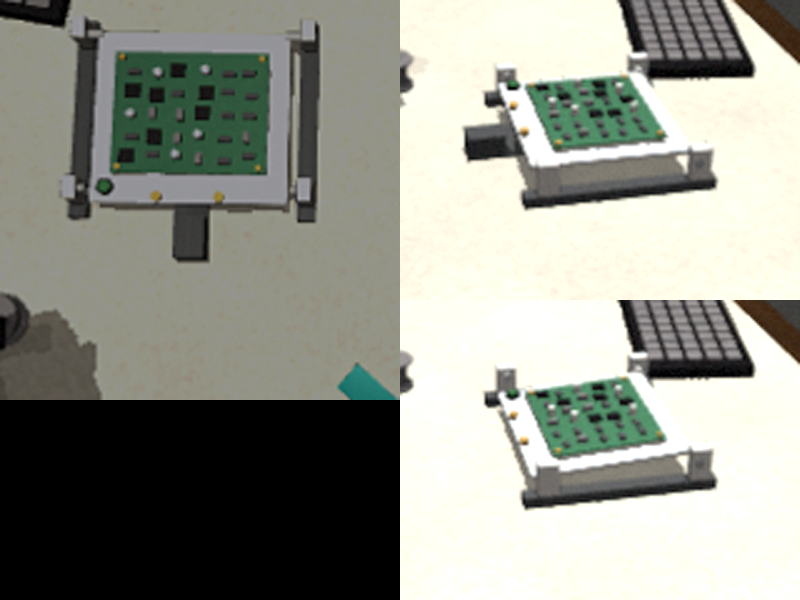

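The wedge is straight and centred under the lip in the top crop at (190,232), and the tray is visibly raised in the side crop compared with the start (lower right). The wedge was dragged a little by the opening pads. So I'll check the pinch with shut fingers pushing gently, purely horizontally, on its rear.

carry_out --series "0 0 0 -0.01 -0.04 0.01 40;0 0 0 -0.02 -0.08 0.02 10;0 0 0 -0.03 -0.12 0.04 0;0 0 0 -0.04 -0.155 0.06 0;0 0 0 -0.044 -0.161 0.08 0" --force 30

```text
time_s: 29.38
tcp_pos: [0.516, 0.1957, 0.0982]
eef_rot: [-0.065, -3.141, 0.001]
contact_force: [-0.2, 0.3, -0.8]
grip_width: -0.0003
```

carry_out --series "0 0 0 0 0 0 0;0 0 0 0 0 0 0;0 0 0 0 0 0 0"

```text
time_s: 29.75
tcp_pos: [0.5157, 0.1993, 0.099]
eef_rot: [0.057, 3.141, -0.0]
contact_force: [0.1, -1.3, -0.1]
grip_width: -0.0002
```

```bash
python3 - <<'E'
from h import *
s,c=save('wrist','w10'); print(s['time_s'],s['tcp_pos'].round(4),s['contact_force'].round(1),s['grip_width'])
print(delta(s,(.5206,.1993,.013),-.037,True))
E
```

```text
29.75 [0.5157 0.1993 0.099 ] [ 0.1 -1.3 -0.1] -0.0001582663331614128
(array([-0.   ,  0.   ,  0.001]), array([-0.0049,  0.0002,  0.086 ]))
```

View pics/w10.png

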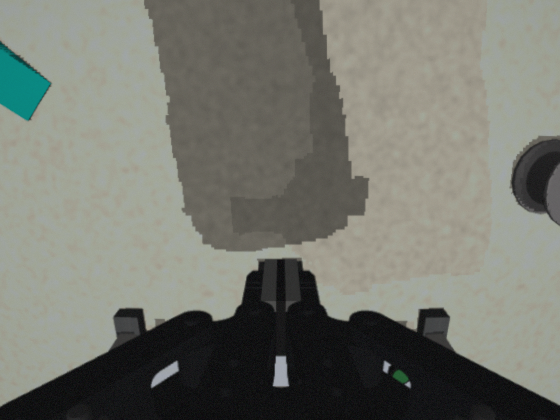

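The wrist view shows the shut fingers with clear bench below and behind. The turquoise one and the spool are well off. Descending, then approaching the rear face.

carry_out --series "0 0 0 0 0 0.03 0;0 0 0 0 0 0.06 0;0 0 0 0 0 0.08 0;0 0 0 0 0 0.085 0;0 0 0 0 0 0.085 0"

```text
time_s: 30.42
tcp_pos: [0.5155, 0.1987, 0.0136]
eef_rot: [-0.058, -3.14, 0.001]
contact_force: [-0.5, -0.3, -0.2]
grip_width: -0.0004
```

carry_out --series "0 0 0 -0.005 0 0 0;0 0 0 -0.01 0 0 0;0 0 0 -0.015 0 0 0;0 0 0 -0.019 0 0 0;0 0 0 -0.019 0 0 0"

```text
time_s: 31.05
tcp_pos: [0.5345, 0.1976, 0.0129]
eef_rot: [-0.059, -3.14, 0.001]
contact_force: [-0.5, -0.5, 0.5]
grip_width: 0.0
```

carry_out --series "0 0 0 -0.001 0 0 0;0 0 0 -0.002 0 0 0;0 0 0 -0.002 0 0 0"

```text
time_s: 31.42
tcp_pos: [0.5362, 0.1976, 0.013]
eef_rot: [-0.059, -3.14, 0.001]
contact_force: [-0.2, -0.6, -0.0]
grip_width: -0.0001
```

carry_out --series "0 0 0 -0.0007 0 0 0;0 0 0 -0.0014 0 0 0;0 0 0 -0.0014 0 0 0"

```text
time_s: 31.8
tcp_pos: [0.5377, 0.1975, 0.013]
eef_rot: [-0.059, -3.14, 0.001]
contact_force: [0.3, 0.3, 0.4]
grip_width: -0.0001
```

carry_out --series "0 0 0 -0.0005 0 0 0;0 0 0 -0.001 0 0 0;0 0 0 -0.001 0 0 0"

```text
time_s: 32.17
tcp_pos: [0.5384, 0.1975, 0.0129]
eef_rot: [-0.059, -3.139, 0.001]
contact_force: [-1.0, 0.4, 0.2]
grip_width: -0.0
```

carry_out --series "0 0 0 -0.0005 0 0 0;0 0 0 -0.001 0 0 0;0 0 0 -0.001 0 0 0"

```text
time_s: 32.55
tcp_pos: [0.5385, 0.1975, 0.0128]
eef_rot: [-0.058, -3.138, 0.001]
contact_force: [-7.3, 0.2, 4.2]
grip_width: -0.0001
```

carry_out --series "0 0 0 0 0 -0.0005 0;0 0 0 -0.0003 0 -0.0007 0;0 0 0 -0.0004 0 -0.0007 0"

```text
time_s: 32.92
tcp_pos: [0.5385, 0.1975, 0.0129]
eef_rot: [-0.058, -3.137, 0.001]
contact_force: [-7.1, -0.1, 1.2]
grip_width: 0.0001
```

carry_out --series "0 0 0 -0.0003 0 -0.0002 0;0 0 0 -0.0006 0 -0.0004 0;0 0 0 -0.0006 0 -0.0004 0"

```text
time_s: 33.3
tcp_pos: [0.5385, 0.1975, 0.013]
eef_rot: [-0.058, -3.136, 0.001]
contact_force: [-8.2, 1.3, 0.4]
grip_width: -0.0
```

carry_out --series "0 0 0 -0.0004 0 -0.0003 0;0 0 0 -0.0007 0 -0.0005 0;0 0 0 -0.0007 0 -0.0005 0"

```text
time_s: 33.67
tcp_pos: [0.5386, 0.1975, 0.013]
eef_rot: [-0.058, -3.134, 0.001]
contact_force: [-9.1, -1.0, -0.5]
grip_width: -0.0002
```

carry_out --series "0 0 0 -0.0004 0 -0.0002 0;0 0 0 -0.0007 0 -0.0004 0;0 0 0 -0.0007 0 -0.0004 0"

```text
time_s: 34.05
tcp_pos: [0.5386, 0.1974, 0.013]
eef_rot: [-0.058, -3.133, 0.001]
contact_force: [-11.1, -0.1, -1.6]
grip_width: -0.0002
```

```bash
python3 - <<'E'
from h import *
F=[]
for i in range(5):
    s,c=save('side','s7'); F.append(s['contact_force'])
print(s['time_s'],s['tcp_pos'].round(5),np.mean(F,0).round(1))
E
```

```text
34.25 [0.53858 0.19747 0.01299] [-11.6   0.1  -1.1]
```

carry_out --series "0 0 0 -0.0004 0 -0.0001 0;0 0 0 -0.0006 0 -0.0001 0;0 0 0 -0.0006 0 -0.0001 0"

```text
time_s: 34.67
tcp_pos: [0.5387, 0.1975, 0.013]
eef_rot: [-0.058, -3.132, 0.001]
contact_force: [-13.5, 1.2, -0.2]
grip_width: -0.0001
```

```bash
python3 - <<'E'
from h import *
F=[]
for i in range(5):
    s,c=save('side','s7'); F.append(s['contact_force'])
print(s['time_s'],s['tcp_pos'].round(5),np.mean(F,0).round(1))
E
```

```text
34.875 [0.5387  0.19745 0.01301] [-13.7   0.8   0.8]
```

The wedge stands firm at 13.6 N of horizontal push, having moved only about 0.2 mm. Backing off.

carry_out --series "0 0 0 0.003 0 0 0;0 0 0 0.008 0 0 0;0 0 0 0.02 0 0 0;0 0 0 0.035 0 -0.01 0;0 0 0 0.045 0 -0.05 0"

```text
time_s: 35.55
tcp_pos: [0.4949, 0.1988, 0.0635]
eef_rot: [-0.059, -3.136, 0.002]
contact_force: [0.6, 1.3, 0.7]
grip_width: 0.0
```

carry_out --series "0 0 0 0.01 0 -0.05 0;0 0 0 0.02 0 -0.09 0;0 0 0 0.02 0.03 -0.1 0;0 0 0 0.02 0.08 -0.1 0;0 0 0 0.02 0.12 -0.1 0"

```text
time_s: 36.17
tcp_pos: [0.4821, 0.3213, 0.1658]
eef_rot: [0.059, 3.141, 0.0]
contact_force: [0.6, -0.5, 0.1]
grip_width: 0.0002
```

```bash
python3 - <<'E'
from h import *
s,c=save('top','t11'); s,d=save('side','s11'); print(s['time_s'],s['tcp_pos'].round(4),s['contact_force'].round(1),s['joint_vel'].round(3))
# side/top change between first release and now, in stand region
for n,o,i in (('t9',c,0),('s9',d,1)):
    p=load(n)[1]['pixels'].astype(int); q=o['pixels'].astype(int); r=(slice(130,235),slice(165,270)) if i==0 else (slice(160,225),slice(245,350)); print(np.abs(p-q)[r].max(-1).mean())
a=cv2.resize(c['pixels'],(400,300)); b=cv2.resize(d['pixels'],(400,300)); a2=cv2.resize(c['pixels'][125:245,140:300],(400,300),interpolation=cv2.INTER_CUBIC); b2=cv2.resize(d['pixels'][150:225,245:345],(400,300),interpolation=cv2.INTER_CUBIC)
cv2.imwrite('pics/c11.png',np.vstack([np.hstack([a,b]),np.hstack([a2,b2])])[:,:,::-1])
E
```

```text
36.225 [0.4816 0.3249 0.1654] [-3.1  1.8 -1.2] [-0.054 -0.038 -0.049 -0.005 -0.01  -0.097]
1.7708843537414967
2.26021978021978
```

View pics/c11.png

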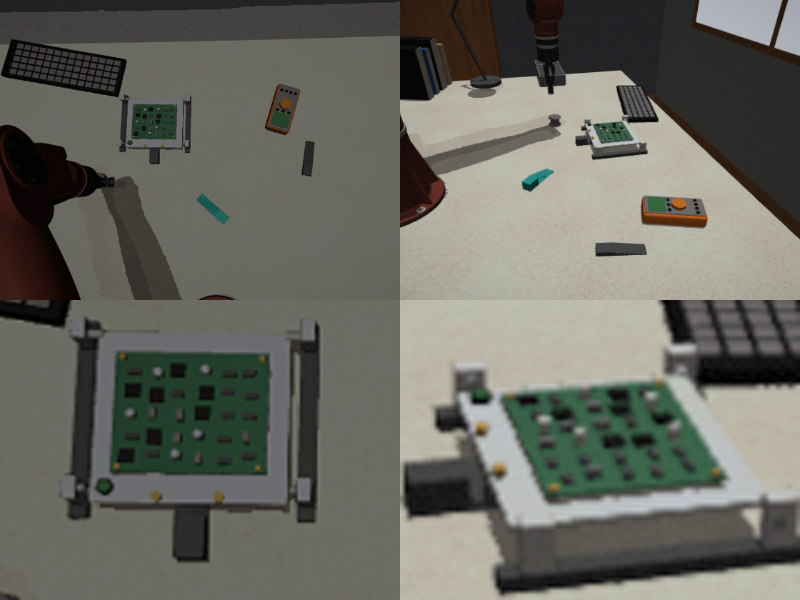

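The final views show the tray up and the wedge straight at the lip middle (lower-left crop, 190,530). The thin wedge, meter, spool and turquoise one are where they were, and the arm is clear. Settling, then handing in.

carry_out --series "0 0 0 0 0 0 0;0 0 0 0 0 0 0;0 0 0 0 0 0 0"

```text
time_s: 36.65
tcp_pos: [0.4825, 0.319, 0.1652]
eef_rot: [-0.061, -3.14, 0.001]
contact_force: [0.6, 0.4, -0.9]
grip_width: -0.0004
```

```bash
python3 -c "
from h import *
s=telemetry.observe(); print(s['time_s'],s['contact_force'].round(1),s['tcp_pos'])
print(order.close_job())"
```

```text
36.65 [ 0.6  0.4 -0.9] [0.48251798 0.31897896 0.16524999]
the job is handed in; nothing more can be done
None
```

The thicker wedge is under the middle of the tray's lip, the tray is raised against its upper stops, and the job was handed in at 36.7 s. The hand-in reports no verdict.

- **What I did:** I set the wedge down once on the way, because joint 6 had reached its limit and tilted the tool slightly. I turned the tool half a turn, regrasped and slid the nose under the sagging lip. The push held at about 5–7 N while the tray rose and climbed steeply at the stops. I relieved the tool's downward pressing, took the push to about 12.7 N and let go.
- **Re-check after release:** shut fingers pushing on the wedge's rear met it where expected, and it held at 13.6 N, moving about 0.2 mm.
- **Final pictures:** the wedge is straight and centred. The thin wedge, meter, spool and turquoise look-alike look unmoved, and the arm is clear of everything.
- **Not measured directly:** the pinch force and the exact tray angle. I inferred both from the push force and the wedge's travel, about 64 mm past the lip, within the expected 53–67 mm.

I viewed 10 pictures in all.

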